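# Set up a trophy lot for its record photograph

## Task

Set up this lot on the grey board for its record photograph, taken from the robot's side: the wooden base centred on the round riser with the cup centred on top of it, the marble award centred on the square riser, the medal case flat on the board midway between the two risers and in line with them, and the scale bar flat on the board in front of the case and centred on it, with a clear gap between the two. Square everything up with the board's front edge (cup handles to left and right, the award's broad face, the case's and the bar's long sides parallel to the edge). Set the cup and the award down gently, let neither tip over at any time, and leave the tape roll and the mouse where they are.

Things in the scene. Friction and masses are not known exactly. Their poses are not given: they have to be found in the camera images.
- board: Flat grey photography board fixed on the table, 240 (x) by 340 (y) by 8 mm thick, white corner crosses, aluminium strip along its front edge (the one nearest the robot). Origin: centre of the underside; x points from front edge to back, y left along the front edge, z up; top at z = 8 mm. Yaw up to 9 degrees. The two risers are stuck to it.
- riser_round: Round white riser (low disc), 90 mm diameter, 20 mm high, stuck on the board's top 30 mm behind the board's centre and 115 mm to its left or right (which side varies). Origin: centre of its underside (on the board's top), so its top is 20 mm above the origin.
- riser_square: Square white riser (block), 90 by 90 mm, 40 mm high, stuck on the board, squared with it, 30 mm behind the board's centre and 115 mm to the other side from the round riser. Origin: centre of its underside (on the board's top); its top is 40 mm above the origin.
- base: The cup's loose base: turned dark wooden disc with a steel band, 62 mm diameter up to 24 mm height, then bevelled to a flat top of 58 mm diameter at 30 mm. About 0.12 kg. Origin: centre of its underside; z up. Starts on the table.
- cup: Two-handled silver prize cup, 100 mm high: foot 42 mm diameter, thin stem, open bowl 58 mm diameter at 60 mm height, 62 mm at the rim. Ear handles reach 52 mm from the axis along +y and -y, at 52 to 98 mm height; grip the bowl's outside along its x. About 0.22 kg. Origin: centre of the foot's underside, z up. Starts upright on the table, its x within 20 degrees of the robot's x.
- award: Upright award: pale marble tablet with arched top, 24 mm thick (x), 50 mm wide (y), from 18 to 110 mm height, on a black foot 44 (x) by 70 (y) by 18 mm; brass disc on the -x face. About 0.35 kg. Origin: centre of the foot's underside; z up. Starts upright on the table, its x within 20 degrees of the robot's x.
- case: Closed flat blue medal case with a brass seam and clasp, 60 (its x) by 90 (its y) by 28 mm high. About 0.15 kg. Origin: centre of its underside; z up, clasp side to -x. Starts flat on the table, its x within 20 degrees of the robot's x.
- scale_bar: Photographic scale bar with five black and white bands, 20 (its x) by 120 (its y) by 10 mm thick. About 60 g. Origin: centre of its underside; z up. Starts flat on the table, its x within 20 degrees of the robot's x.
- tape: Bystander: beige roll with cardboard core (packing tape) lying flat, 86 mm diameter, 40 mm high, 66 mm hole. Loose; starts in the same rows as the things of the lot. Origin: centre of its underside.
- mouse: Bystander: black computer mouse, 100 mm long (its x), 58 mm wide, 29 mm high, loose, between the robot and the board. Origin: centre of its underside.
Not all that is in view belongs to the job. What is shaped like the base but pink or red is not meant.

How it is judged (in metres and radians):
At the end, for the whole second after the job is handed in: Centred: base on round riser and award on square riser to 12 mm, cup on base to 10 mm, case midway between the risers to 14 mm, bar on the board 55-138 mm in front of the risers' line, within 20 mm of its middle. Square to 0.2 rad (bar 0.15), upright to 0.1 rad, at rest (horizontal distance between base and riser_round below 0.012 m and z of base in the frame of board between 0.025 and 0.031 m and horizontal distance between cup and base below 0.01 m and z of cup in the frame of board between 0.055 and 0.061 m and angle between the y axis of each of cup, award, case and the y axis of board, either way round below 0.2 rad and horizontal distance between award and riser_square below 0.012 m and z of award in the frame of board between 0.045 and 0.051 m and x of case in the frame of board between 0.015 and 0.045 m and y of case in the frame of board between -0.014 and 0.014 m and z of case in the frame of board between 0.005 and 0.011 m and x of scale_bar in the frame of board between -0.108 and -0.025 m and y of scale_bar in the frame of board between -0.02 and 0.02 m and z of scale_bar in the frame of board between 0.005 and 0.011 m and angle between the y axis of scale_bar and the y axis of board, either way round below 0.15 rad and angle between each of base, cup, award, case, scale_bar's own z axis and vertical below 0.1 rad and linear speed of each of base, cup, award, case, scale_bar below 0.02 m/s); the robot touches nothing.
It fails at once if the tape roll or the mouse was moved by more than 30 mm (distance of any of tape, mouse from where it was at the start of the episode above 0.03 m).
It fails at once if the cup or the award was tipped over (more than 0.6 rad) (angle between any of cup, award's own z axis and vertical above 0.6 rad).
It fails at once if the cup (on its base) or the award (on its riser) was slammed or pressed down with more than 45 N (contact force between cup and base above 45 N or contact force between award and riser_square above 45 N).
It also fails if it takes over 152 s, if anything falls off the work surface, if the arm or the gripper's body presses on something with over 40 N, if the wrist force passes 120 N, or if a joint passes its speed limit or range.

## Robot

A 6-joint arm with a two-finger parallel gripper is mounted at the origin on the work surface. World frame = base frame: x ahead of the robot, y to its left, z up, the work surface at z = 0. Lengths are in m, angles in degrees, forces in N, time in s.
With the tool pointing down it reaches from about 0.25 to 0.725 m from the base axis. Payload 9.7 kg.
Tool frame: the origin (TCP) lies midway between the tips of the shut fingers; the grasp point (between the pads) lies 19 mm behind it; z points along the fingers, y is the line along which they close (so a half turn about z gives the same grasp; the last joint's range is limited). The gripper opens to 85 mm and grips with 20 to 120 N. Pads are 22 mm wide; open, the fingers measure 114 mm over their backs; the gripper's body (76 mm by 85 mm) begins 54 mm behind the grasp point. The pads swing forward as they close: fully open they stand 13 mm farther back than shut.
Start: joints at [-68.468, 4.979, 10.078, 95.1, 0, 90], TCP at [0.202, -0.512, 0.193] pointing down, gripper open.
Joint ranges: [-179.16, 179.16], [-48.56, 103.87], [-65.8, 70.77], [-126.05, 130.52], [-82.76, 87.17], [-180, 180]. Speed limits (degrees/s): [127.2, 127.2, 147.25, 180, 180, 180].

## Interface

Orientations are given as [roll, pitch, yaw] about the fixed x, y, z axes, in that order (R = Rz(yaw) Ry(pitch) Rx(roll)).
In Python, from workcell import * gives the robot as it stands.
- The arm moves only by the tool servo_tool, never from a script. Its argument "moves" is a list of rows, each a list of 4 numbers: the shift along the world's x, y, z in fractions of the full range, 1 being 80 cm, then the turn about the world's z in fractions of the full range, 1 being 360 degrees. A call has 1 to 20 rows; each row is the pose to reach, as a shift and turn from the pose commanded when the call began; what a row does not reach only later rows make up. A row lasts 1/12 s, in which the tool goes at most 41.7 mm and 7.16 degrees, less where a joint would pass 70% of its speed; a pose out of reach is approached as far as the arm can. A shift or turn number past 1, either way, is cut back to 1. A call with a gripper value outside its range is refused whole. "claw" is the closure, from 0 (fully open) to 1 (shut), set as the call begins (left out, the last holds). The fingers move at their own pace and stop on an object; "force" is the grip in N (left out, the last holds). Time passes only in rows, so rows that repeat a pose let the fingers close. It gives the time, the measured TCP pose, the force, the opening and the grip force at its end, in the units of the state.
- get_obs(): the state, without advancing time (a new reading comes with each control period).
- camera(name): name is "side" or "top" or "wrist"; returns the picture (384x512x3 uint8, red, green, blue); there is no depth.
- get_calibration(name): a dict with "fx", "fy", "cx", "cy" (pixels), "rvec" (rotation vector, rad) and "tvec" (3), from world to camera coordinates, as OpenCV has them; the wrist camera has in their place "tool_from_camera" (4x4, takes a point from camera to tool coordinates, whose origin is the TCP and whose axes are the flange's). Camera axes: x right, y down, z forward; pixel columns grow to the right and rows downward; lengths in m; the calibration is good to about 2 mm. A picture is of the moment at which its call begins: read the wrist's pose just before it. get_calibration takes no time and is no camera call.
- job_done(): hands the job in; it is judged then, once.
The state is a dict: "time": time; "q": joint angles; "qd": joint speeds; "joint_efforts": joint torques, N m; "ee_pos": TCP position; "tcp_rot": TCP orientation; "wrist_force": force on the tool from outside, world axes, zero at the start; "torque": the same for the moment, N m; "opening": finger opening in m; "grasp_force": force on a finger pad.
Only numpy, scipy, OpenCV 4.12 (cv2) and the standard library are available. Lean on these libraries where they do the work, as an engineer would, in place of code of your own. Each camera call takes 0.05 s, during which the arm holds its last target. There are 200 camera calls.

## Working session

There is one attempt and no reset: what is moved stays moved. The work goes in short steps, Python scripts to look and compute and a tool call to move; the robot and the scene stay as the last step left them, time stands still between calls to the robot, and variables do not carry over. Pictures are saved under pics/ and viewed, at most 16 in all, crops included, and the job is handed in when it is done.

Besides the shell and the picture viewer there is one more tool, called after "Call:" by a JSON object that holds its "method" and its "body", one argument or row to a line. servo_tool: Moves the arm, as the interface text tells. Its arguments: {"type":"object","properties":{"moves":{"type":"array","items":{"type":"array","items":{"type":"number"}}},"claw":{"type":"number"},"force":{"type":"number"}},"required":["moves"]}

```bash
ls; mkdir -p pics
python3 - <<'E'
from workcell import *
import cv2,json
for n in("top","side"):
    im=camera(n); cv2.imwrite(f"pics/{n}0.png",cv2.cvtColor(im,cv2.COLOR_RGB2BGR)); print(n,get_calibration(n))
print(get_calibration("wrist")); o=get_obs();print(o)
E
```

```text
pics
top {'fx': 417.19616014374884, 'fy': 417.19616014374884, 'cx': 252.3245309224062, 'cy': 185.95263256595422, 'rvec': array([ 2.15817519, -2.11139752,  0.13504448]), 'tvec': array([7.24681546e-04, 5.12168862e-01, 1.07465311e+00])}
side {'fx': 477.8392282135952, 'fy': 477.8392282135952, 'cx': 256.34367543047586, 'cy': 198.2062123970295, 'rvec': array([ 0.81800144, -2.53749499,  1.1371142 ]), 'tvec': array([0.43555652, 0.23907246, 1.42523095])}
{'fx': 339.65438338402447, 'fy': 339.65438338402447, 'cx': 263.1219910929224, 'cy': 189.11694858871647, 'tool_from_camera': array([[ 5.23134043e-04, -9.55907834e-01, -2.93666373e-01,
         7.52638936e-02],
       [ 9.99999563e-01,  7.27673090e-04, -5.87246647e-04,
        -1.81169777e-04],
       [ 7.75046788e-04, -2.93665937e-01,  9.55907797e-01,
        -1.80331210e-01],
       [ 0.00000000e+00,  0.00000000e+00,  0.00000000e+00,
         1.00000000e+00]])}
{'time': 0.1, 'q': array([-6.84693047e+01,  5.00665803e+00,  1.00403823e+01,  9.50983793e+01,
       -1.44656002e-03,  8.99987437e+01]), 'qd': array([-0.0356271 , -0.06039243,  0.07191538,  0.03703403, -0.00956607,
        0.07266168]), 'joint_efforts': array([ 4.93402695e-04, -5.21562874e+01,  4.65650225e+01,  1.62182125e-02,
        6.30840404e-06,  6.23927065e-06]), 'ee_pos': array([ 0.20175681, -0.51140811,  0.1928788 ]), 'tcp_rot': array([-1.79935345e+02,  1.44514149e-03,  2.15319532e+01]), 'wrist_force': array([ 0.15528911,  0.46925764, -1.08959483]), 'torque': array([ 0.01612762, -0.06838014,  0.01931545]), 'grasp_force': 0.0, 'opening': 0.08554521022631448}
```

View pics/top0.png

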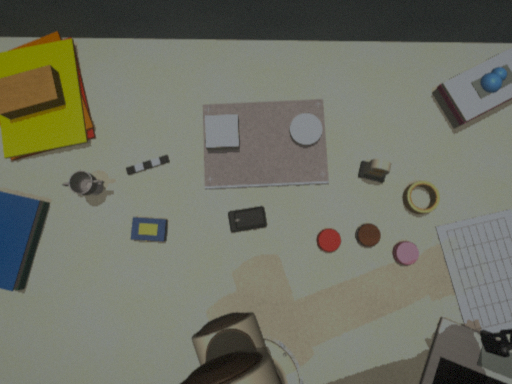

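View pics/side0.png

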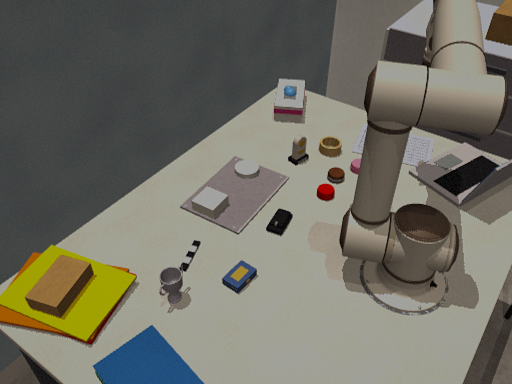

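The top view has the robot at the bottom, +y to the left. Positions in it:
- Cup (86,183), bar (148,164), case (149,229).
- Board (265,143), square riser (222,131), round riser (306,129).
- Award (375,170), tape (421,197), mouse (247,218).
- Base candidates: red (329,240), brown (368,235), pink (405,253). By the description I choose the brown one.

I'll check that choice in a close crop.

```bash
cat > h.py <<'E'
from workcell import *
import numpy as np, cv2
from scipy.spatial.transform import Rotation as Ro
def cam(n):
    "K, R, t (world->camera) now"
    c=get_calibration(n); K=np.array([[c['fx'],0,c['cx']],[0,c['fy'],c['cy']],[0,0,1.]])
    if n=='wrist':
        o=get_obs(); T=np.eye(4); T[:3,:3]=Ro.from_euler('xyz',o['tcp_rot'],degrees=True).as_matrix(); T[:3,3]=o['ee_pos']
        M=np.linalg.inv(T@c['tool_from_camera']); return K,M[:3,:3],M[:3,3]
    return K,cv2.Rodrigues(np.array(c['rvec']))[0],np.array(c['tvec'])
def atz(C,uv,z):
    K,R,t=C; uv=np.atleast_2d(uv).astype(float)
    d=np.c_[uv,np.ones(len(uv))]@np.linalg.inv(K).T@R; o=-R.T@t
    return o+d*((z-o[2])/d[:,2])[:,None]
def tri(*obs):
    "least squares meeting point of rays [(C,uv)..], and rms miss"
    A=np.zeros((3,3));b=np.zeros(3);L=[]
    for (K,R,t),uv in obs:
        d=R.T@np.linalg.inv(K)@np.r_[uv,1.]; d/=np.linalg.norm(d); o=-R.T@t
        P=np.eye(3)-np.outer(d,d); A+=P;b+=P@o;L.append((P,o))
    x=np.linalg.solve(A,b); return x,max(np.linalg.norm(P@(x-o)) for P,o in L)
def proj(C,X):
    K,R,t=C; p=(np.atleast_2d(X)@R.T+t)@K.T; return p[:,:2]/p[:,2:]
def snap(n,f):
    C=cam(n); im=cv2.cvtColor(camera(n),cv2.COLOR_RGB2BGR); cv2.imwrite('pics/'+f+'.png',im); return C,im
E
python3 - <<'E'
from h import *
im=cv2.imread('pics/top0.png');s=cv2.imread('pics/side0.png')
a=cv2.resize(im[90:270,195:445],None,fx=3.2,fy=3.2,interpolation=cv2.INTER_CUBIC)
cv2.imwrite('pics/ct.png',np.minimum(a*1.3,255).astype('uint8')[:576,:800])
p=lambda x0,y0,w,h:cv2.resize(s[y0:y0+h,x0:x0+w],(400,300),interpolation=cv2.INTER_CUBIC)
q=lambda x0,y0,w,h:cv2.resize(im[y0:y0+h,x0:x0+w],(400,300),interpolation=cv2.INTER_CUBIC)
b=np.vstack([np.hstack([p(270,125,100,75),p(175,150,120,90)]),np.hstack([p(150,230,120,90),q(55,140,120,90)])])
cv2.imwrite('pics/cs.png',b)
E
```

```text
(no output)
```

View pics/ct.png

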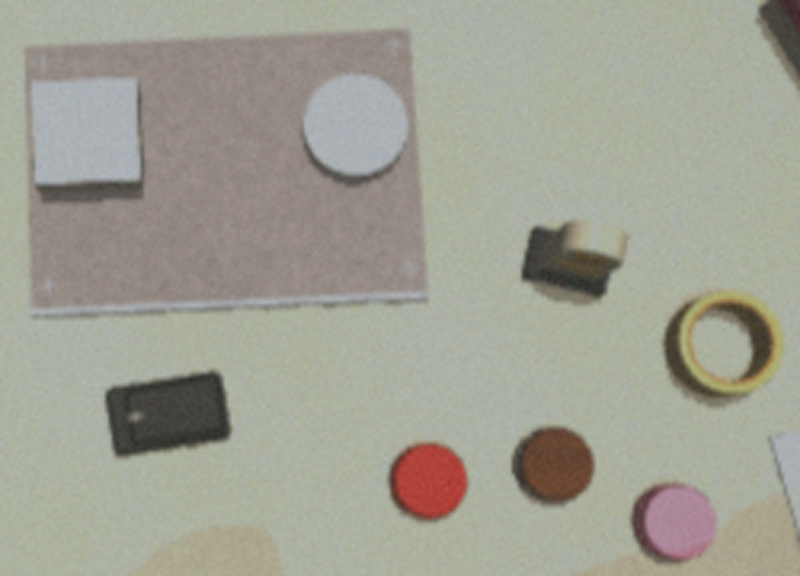

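View pics/cs.png

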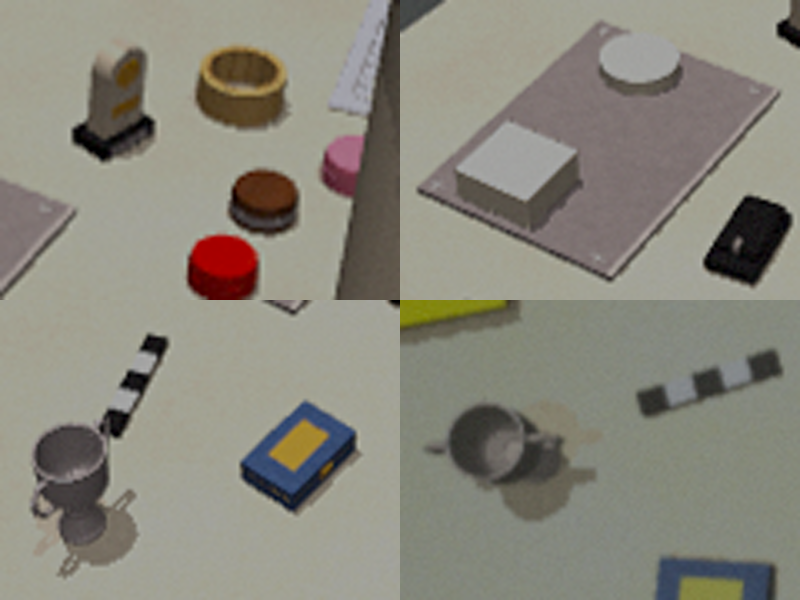

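The crops confirm that the brown disc with the steel band is the base. The award stands with its disc face towards the robot, the square riser is on the left (+y) and the round one on the right. Next I triangulate the centres.

```bash
cat > m.py <<'E'
from h import *
T=cam('top');S=cam('side')
ct=lambda x,y:(x/3.2+195,y/3.2+90)
p1=lambda x,y:(x/4+270,y/4+125)
p2=lambda x,y:(x*.3+175,y*.3+150)
p3=lambda x,y:(x*.3+150,(y-300)*.3+230)
p4=lambda x,y:((x-400)*.3+55,(y-300)*.3+140)
print('cams',-T[1].T@T[2],-S[1].T@S[2])
for n,a,b in [('sq top',ct(87,132),p2(519,166)),('round top',ct(356,124),p2(641,59)),('base top',ct(556,463),p1(265,192)),
 ('board FR',ct(428,296),p2(779,92)),('board FL',ct(32,314),p2(611,278)),('board BL',ct(25,46),p2(418,188)),('board BR',ct(409,30),p2(600,22)),
 ('cup rim',p4(487,443),p3(71,455)),('award top',ct(600,228),p1(120,47)),('mouse',ct(168,412),p2(750,230))]:
    x,e=tri((T,a),(S,b));print(n,x.round(4),round(e,4))
im=cv2.imread('pics/top0.png');hsv=cv2.cvtColor(im,cv2.COLOR_BGR2HSV)
def blob(m,box,z,n):
    x0,y0,x1,y1=box; k=np.zeros(m.shape,np.uint8);k[y0:y1,x0:x1]=m[y0:y1,x0:x1]
    k=cv2.morphologyEx(k,cv2.MORPH_CLOSE,np.ones((9,9)))
    c=max(cv2.findContours(k,0,2)[0],key=cv2.contourArea)
    w=atz(T,c[:,0,:],z)[:,:2].astype(np.float32);print(n,cv2.minAreaRect(w*1000),len(c))
blob((cv2.inRange(hsv,(95,80,0),(125,255,255))),(120,205,180,255),.028,'case')
g=cv2.cvtColor(im,cv2.COLOR_BGR2GRAY)
blob(((g<95)*255).astype('uint8'),(118,148,178,180),.01,'bar')
blob(((g<70)*255).astype('uint8'),(350,155,395,185),.018,'foot')
blob(((g<70)*255).astype('uint8'),(220,200,275,236),.029,'mouse')
print('handles',atz(T,[p4(430,449),p4(553,437)],.09),'foot corners',atz(T,[ct(532,227),ct(524,280),ct(603,295)],.018))
E
python3 m.py
```

```text
cams [ 0.34873573 -0.01343546  1.13815625] [-0.16315209  0.99194937  1.12586243]
sq top [0.4213 0.0473 0.2468] 0.1752
round top [ 0.4051 -0.1212  0.2762] 0.1901
base top [ 0.3892 -0.2987  0.024 ] 0.0013
board FR [ 0.2997 -0.1785  0.2293] 0.1939
board FL [0.31   0.0874 0.1853] 0.1732
board BL [0.4877 0.0928 0.227 ] 0.1732
board BR [ 0.4579 -0.1479  0.2922] 0.1922
cup rim [0.5022 0.4479 0.0941] 0.0005
award top [ 0.5677 -0.3178  0.1023] 0.0048
mouse [ 0.2379 -0.0096  0.1954] 0.1773
case ((392.291259765625, 286.9727783203125), (87.39916229248047, 55.09521484375), 87.47686767578125) 21
bar ((569.3203125, 304.3142395019531), (23.750757217407227, 121.44721984863281), 19.095497131347656) 54
foot ((563.1961059570312, -313.9175109863281), (74.95954132080078, 50.61629867553711), 76.7294921875) 35
mouse ((424.7454528808594, 24.426170349121094), (55.88037872314453, 96.35570526123047), 10.54603385925293) 38
handles [[0.49767203 0.4938     0.09      ]
 [0.50893685 0.39920047 0.09      ]] foot corners [[ 0.58996357 -0.28283669  0.018     ]
 [ 0.54403228 -0.27541617  0.018     ]
 [ 0.53251273 -0.34160236  0.018     ]]
```

The panel-2 pixels lack the crop's 400 px x offset, so I'll correct that.

```bash
sed -i 's/p2=lambda x,y:(x\*.3+175/p2=lambda x,y:((x-400)*.3+175/' m.py; python3 m.py | head -11
```

```text
cams [ 0.34873573 -0.01343546  1.13815625] [-0.16315209  0.99194937  1.12586243]
sq top [0.6594 0.0968 0.0372] 0.0019
round top [ 0.6747 -0.1333  0.0223] 0.0021
base top [ 0.3892 -0.2987  0.024 ] 0.0013
board FR [ 0.5304 -0.1976  0.0012] 0.0011
board FL [0.5073 0.1423 0.0036] 0.0013
board BL [0.7462 0.1577 0.0051] 0.0017
board BR [ 0.7681 -0.1812  0.0031] 0.0008
cup rim [0.5022 0.4479 0.0941] 0.0005
award top [ 0.5677 -0.3178  0.1023] 0.0048
mouse [0.4245 0.0227 0.0217] 0.0011
```

All triangulated heights come out about 6 mm below the text (base 24 for 30, board 3 for 8, cup rim 94 for 100). That is a consistent bias in the fixed cameras' calibration. I'll refine from the wrist camera before each grasp.

Next move: above the base, with the fingers closing along x so they clear the red and pink pucks.

The rows are not in the units I measure in: shifts go in shares of 80 cm and turns go in shares of 360 degrees. I convert before sending: 21.2 cm is 0.265, 18.7 cm is 0.2338, 1.19 rad is 0.1894.

Call:
{"method": "servo_tool", "body": {
  "moves": [
    [0.075,0.0875,0,0.0637],
    [0.15,0.175,0,0.1273],
    [0.2338,0.265,0,0.1894],
    [0.2338,0.265,0,0.1894],
    [0.2338,0.265,0,0.1894],
    [0.2338,0.265,0,0.1894],
    [0.2338,0.265,0,0.1894],
    [0.2338,0.265,0,0.1894],
    [0.2338,0.265,0,0.1894],
    [0.2338,0.265,0,0.1894],
    [0.2338,0.265,0,0.1894],
    [0.2338,0.265,0,0.1894],
    [0.2338,0.265,0,0.1894]
  ],
  "claw": 0,
  "force": 40
}}

```text
time: 1.18
ee_pos: [0.3887, -0.2997, 0.1933]
tcp_rot: [-180.0, -0.0, 89.6]
wrist_force: [-0.1, 0.4, 0.0]
opening: 0.0854
grasp_force: 0.0
```

Run:
```python
from h import *
C,im=snap('wrist','w1'); o=get_obs(); print(o['time'],o['ee_pos'],o['tcp_rot'])
import pickle;pickle.dump(C,open('w1.pkl','wb'))
print(proj(C,[[.389,-.299,.03],[.389,-.299,.0]]))
```

```text
1.2333 [ 0.38869768 -0.29975351  0.19336356] [-1.79989229e+02 -7.62104336e-03  8.95723505e+01]
[[263.20997484 160.63594671]
 [263.20572698 154.91400331]]
```

View pics/w1.png

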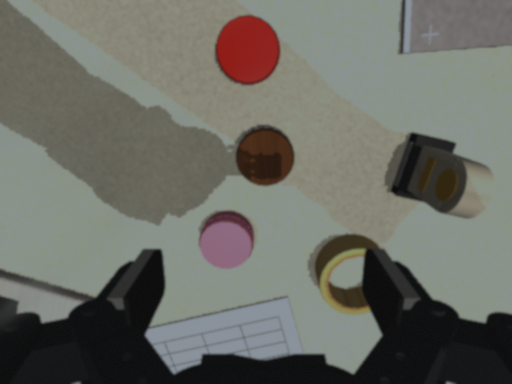

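The wrist view shows the brown base at (266,155), within 5 px of the prediction. Red is at (248,48), pink at (226,240), and the award stands upright at (440,175).

Run:
```python
from h import *
import pickle
C=pickle.load(open('w1.pkl','rb'));im=cv2.imread('pics/w1.png');T=cam('top')
h=cv2.cvtColor(im,cv2.COLOR_BGR2HSV)
m=cv2.inRange(h,(2,100,20),(18,255,150));m[:115]=0;m[195:]=0;m[:,:225]=0;m[:,305:]=0
m=cv2.morphologyEx(m,cv2.MORPH_CLOSE,np.ones((7,7)))
c=max(cv2.findContours(m,0,2)[0],key=cv2.contourArea);e=cv2.fitEllipse(c);print(e)
w=atz(C,c[:,0],.027)[:,:2].astype('f4');print(cv2.minEnclosingCircle(w), atz(C,e[0],.03))
print(tri((C,e[0]),(T,(556/3.2+195,463/3.2+90))))
```

```text
((264.63787841796875, 156.40835571289062), (54.774173736572266, 54.89169692993164), 128.12184143066406)
((0.39056697487831116, -0.29569563269615173), 0.029489666223526) [[ 0.3904994  -0.29457956  0.03      ]]
(array([ 0.38983761, -0.29025778,  0.05318814]), np.float64(0.000718408910778475))
```

To row units: -19.1 cm is -0.2388, 0.15 cm is 0.0019, 0.007 rad is 0.0011.

Call:
{"method": "servo_tool", "body": {
  "moves": [
    [0.0019,0.005,-0.05,0.0011],
    [0.0019,0.005,-0.1,0.0011],
    [0.0019,0.005,-0.15,0.0011],
    [0.0019,0.005,-0.1938,0.0011],
    [0.0019,0.005,-0.2188,0.0011],
    [0.0019,0.005,-0.2325,0.0011],
    [0.0019,0.005,-0.2388,0.0011],
    [0.0019,0.005,-0.2388,0.0011]
  ]
}}

```text
time: 1.9
ee_pos: [0.3902, -0.2957, 0.0024]
tcp_rot: [-180.0, -0.0, 90.1]
wrist_force: [-0.4, -0.3, -0.1]
opening: 0.0851
grasp_force: 0.0
```

Call:
{"method": "servo_tool", "body": {
  "moves": [
    [0,0,0,0],
    [0,0,0,0],
    [0,0,0,0],
    [0,0,0,0],
    [0,0,0,0],
    [0,0,0,0],
    [0,0,0,0],
    [0,0,0,0],
    [0,0,0,0],
    [0,0,0,0]
  ],
  "claw": 0.6
}}

```text
time: 2.73
ee_pos: [0.3903, -0.2956, 0.0025]
tcp_rot: [-180.0, -0.0, 90.1]
wrist_force: [-1.0, -0.1, 0.4]
opening: 0.0346
grasp_force: 0.0
```

The fingers closed to 35 mm without contact, so they missed the base. I'll look before doing anything else.

Run:
```python
from h import *
C,im=snap('wrist','w2');D,s=snap('side','s2')
cv2.imwrite('pics/w2c.png',np.hstack([cv2.resize(im,(400,300)),cv2.resize(s[130:205,290:390],(400,300),interpolation=cv2.INTER_CUBIC)]))
```

```text
(no output)
```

View pics/w2c.png

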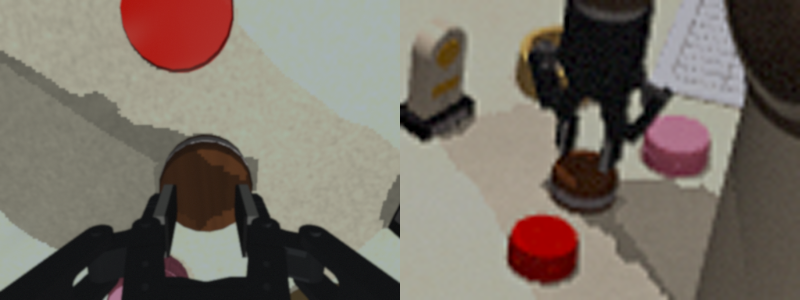

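Run:
```python
from h import *
C=cam('wrist');S=cam('side');o=get_obs()
print(atz(C,[(262,235),(262,178)],.03), atz(C,[(262,178)],0.024))
print('side',atz(S,(290+585/4,130+172/4),.03))
p=o['ee_pos'];print(p,o['wrist_force'])
print(proj(C,[p,p+[.02,0,0],p-[.02,0,0]])/1.28,[ (np.array(proj(S,p)[0])-[290,130])*4])
```

```text
[[ 0.38997013 -0.29072332  0.03      ]
 [ 0.38992582 -0.26174948  0.03      ]] [[ 0.38991023 -0.26337708  0.024     ]]
side [[ 0.08805669 -0.5088193   0.03      ]]
[ 0.39034439 -0.29560003  0.00244995] [-0.1033288  -0.42007328  0.65305752]
[[205.30123684 173.81580031]
 [232.58630443 173.87746632]
 [178.01128368 173.75412326]] [array([178.15920164, 191.35905315])]
```

Run:
```python
from h import *
S=cam('side');o=-S[1].T@S[2]
s=cv2.imread('pics/s2.png')[140:190,315:365]
cv2.imwrite('pics/s2z.png',cv2.resize(s,(600,600),interpolation=cv2.INTER_CUBIC))
for uv in [(330,167.5),(341,171)]:
    a=atz(S,uv,0)[0];k=(-.2956-o[1])/(a[1]-o[1]);print(o+k*(a-o))
```

```text
[ 0.41418441 -0.2956      0.04006082]
[ 0.36939489 -0.2956      0.04468514]
```

View pics/s2z.png

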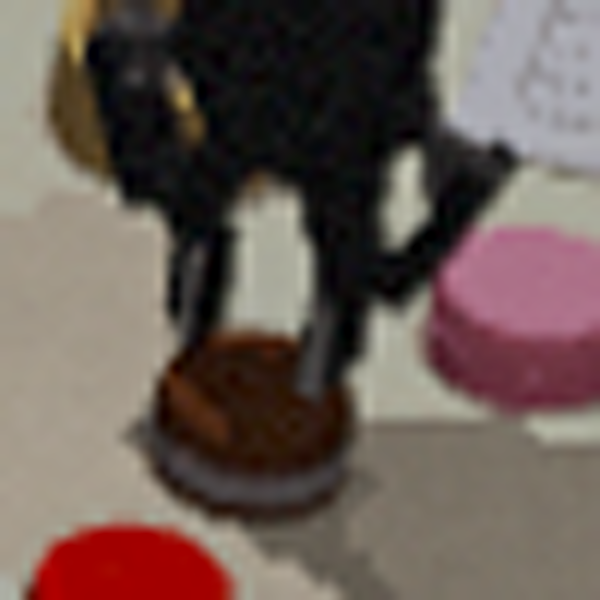

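The side view shows the finger tips over the disc's top, at about z = 35–40 mm, while the TCP reads 2.5 mm. The base hasn't moved. So the tips end well behind where the TCP is reported. I'll shut the gripper and touch the base's top (z = 30 mm) to calibrate.

To row units: 1.5 cm is 0.0188.

Call:
{"method": "servo_tool", "body": {
  "moves": [
    [0,0,0.0188,0],
    [0,0,0.0188,0],
    [0,0,0.0188,0],
    [0,0,0.0188,0],
    [0,0,0.0188,0],
    [0,0,0.0188,0],
    [0,0,0.0188,0],
    [0,0,0.0188,0]
  ],
  "claw": 1
}}

```text
time: 3.5
ee_pos: [0.3902, -0.2955, 0.0172]
tcp_rot: [-180.0, -0.0, 90.1]
wrist_force: [-0.2, -0.8, -1.4]
opening: -0.0001
grasp_force: 0.0
```

To row units: -1 cm is -0.0125, -0.8 cm is -0.01.

Call:
{"method": "servo_tool", "body": {
  "moves": [
    [0,0,-0.0063,0],
    [0,0,-0.01,0],
    [0,0,-0.0125,0],
    [0,0,-0.0125,0]
  ]
}}

```text
time: 3.83
ee_pos: [0.39, -0.2953, 0.0067]
tcp_rot: [-179.9, -0.0, 90.1]
wrist_force: [0.3, 1.0, -0.1]
opening: -0.0002
grasp_force: 0.0
```

Call:
{"method": "servo_tool", "body": {
  "moves": [
    [0,0,-0.0025,0],
    [0,0,-0.005,0],
    [0,0,-0.005,0]
  ]
}}

```text
time: 4.08
ee_pos: [0.3902, -0.2955, 0.0031]
tcp_rot: [-180.0, -0.0, 90.1]
wrist_force: [-0.6, -0.4, 0.2]
opening: -0.0001
grasp_force: 0.0
```

To row units: -0.4 cm is -0.005, -0.2 cm is -0.0025.

Call:
{"method": "servo_tool", "body": {
  "moves": [
    [0,0,-0.0025,0],
    [0,0,-0.005,0],
    [0,0,-0.005,0]
  ]
}}

```text
time: 4.33
ee_pos: [0.3902, -0.2955, -0.0009]
tcp_rot: [-180.0, -0.0, 90.1]
wrist_force: [-0.5, -0.3, -0.3]
opening: 0.0002
grasp_force: 0.0
```

To row units: -0.4 cm is -0.005, -0.2 cm is -0.0025.

Call:
{"method": "servo_tool", "body": {
  "moves": [
    [0,0,-0.0025,0],
    [0,0,-0.005,0],
    [0,0,-0.005,0]
  ]
}}

```text
time: 4.58
ee_pos: [0.3902, -0.2955, -0.005]
tcp_rot: [-180.0, -0.0, 90.1]
wrist_force: [0.0, 0.4, 0.1]
opening: -0.0002
grasp_force: 0.0
```

To row units: -0.4 cm is -0.005, -0.2 cm is -0.0025.

Call:
{"method": "servo_tool", "body": {
  "moves": [
    [0,0,-0.0025,0],
    [0,0,-0.005,0],
    [0,0,-0.005,0]
  ]
}}

```text
time: 4.83
ee_pos: [0.3905, -0.2957, -0.0078]
tcp_rot: [180.0, 0.0, 90.1]
wrist_force: [-2.5, 2.6, 8.9]
opening: 0.0001
grasp_force: 4.2
```

Call:
{"method": "servo_tool", "body": {
  "moves": [
    [0,0,-0.0025,0],
    [0,0,-0.005,0],
    [0,0,-0.005,0]
  ]
}}

```text
time: 5.08
ee_pos: [0.3908, -0.2958, -0.008]
tcp_rot: [179.9, 0.1, 90.1]
wrist_force: [-14.4, 12.3, 43.4]
opening: 0.0002
grasp_force: 21.6
```

Run:
```python
from h import *
D,s=snap('side','s3');C,w=snap('wrist','w3')
cv2.imwrite('pics/s3z.png',np.hstack([cv2.resize(w,(450,338))[:338],cv2.resize(s[140:190,315:365],(338,338),interpolation=cv2.INTER_CUBIC)]))
o=get_obs();print(o['ee_pos'],o['q'],o['wrist_force'])
```

```text
[ 0.39079467 -0.29584155 -0.00794861] [-3.71313756e+01 -2.32724613e+00 -1.97170202e+01  7.24473574e+01
  7.17279391e-03  5.27485487e+01] [-15.01755576  10.0781688   42.25071464]
```

View pics/s3z.png

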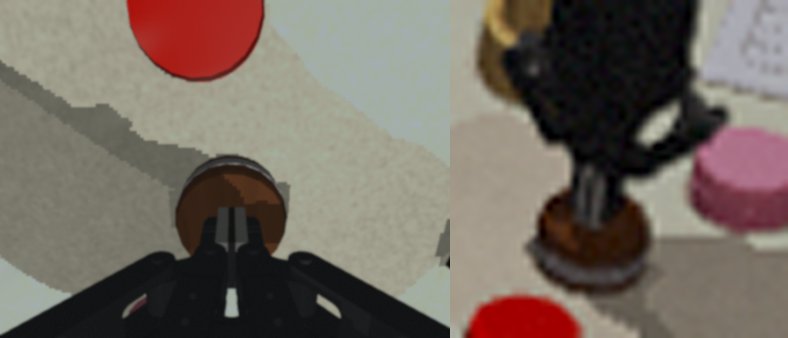

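Contact comes at a reported z of −7.5 mm on a 30 mm top. So the real finger tips stand 37 mm above the reported TCP. The disc's apparent size agrees with the camera calibration, so the offset lies in the fingers only. Tip lateral position matches the base centre. I'll apply this offset to every grip.

To row units: 2.5 cm is 0.0313.

Call:
{"method": "servo_tool", "body": {
  "moves": [
    [0,0,0.0313,0],
    [0,0,0.0313,0],
    [0,0,0.0313,0],
    [0,0,0.0313,0],
    [0,0,0.0313,0],
    [0,0,0.0313,0],
    [0,0,0.0313,0],
    [0,0,0.0313,0],
    [0,0,0.0313,0],
    [0,0,0.0313,0],
    [0,0,0.0313,0],
    [0,0,0.0313,0],
    [0,0,0.0313,0],
    [0,0,0.0313,0]
  ],
  "claw": 0
}}

```text
time: 6.35
ee_pos: [0.3904, -0.2956, 0.0125]
tcp_rot: [180.0, 0.0, 90.1]
wrist_force: [0.6, -0.2, 0.8]
opening: 0.0854
grasp_force: 0.0
```

To row units: -4.8 cm is -0.06, -4.3 cm is -0.0538.

Call:
{"method": "servo_tool", "body": {
  "moves": [
    [0,0,-0.025,0],
    [0,0,-0.0438,0],
    [0,0,-0.0538,0],
    [0,0,-0.06,0],
    [0,0,-0.06,0]
  ]
}}

```text
time: 6.77
ee_pos: [0.3899, -0.2952, -0.0363]
tcp_rot: [-179.9, -0.1, 90.1]
wrist_force: [-0.6, -0.4, 0.8]
opening: 0.0852
grasp_force: 0.0
```

Call:
{"method": "servo_tool", "body": {
  "moves": [
    [0,0,0,0],
    [0,0,0,0],
    [0,0,0,0],
    [0,0,0,0],
    [0,0,0,0],
    [0,0,0,0],
    [0,0,0,0]
  ],
  "claw": 0.6
}}

```text
time: 7.35
ee_pos: [0.3909, -0.296, -0.0341]
tcp_rot: [179.9, 0.1, 90.1]
wrist_force: [-2.0, 1.6, 5.2]
opening: 0.0602
grasp_force: 43.8
```

Gripped at 60 mm opening. Now lift and carry it to near the round riser.

To row units: 26.5 cm is 0.3313, 25.5 cm is 0.3188.

Call:
{"method": "servo_tool", "body": {
  "moves": [
    [0,0,0.025,0],
    [0,0,0.0625,0],
    [0,0,0.1125,0],
    [0.025,0.0125,0.1625,0],
    [0.0625,0.0313,0.1688,0],
    [0.1125,0.0563,0.1688,0],
    [0.1625,0.0813,0.1688,0],
    [0.2063,0.1025,0.1688,0],
    [0.25,0.125,0.1688,0],
    [0.2875,0.1438,0.1688,0],
    [0.3188,0.1563,0.1688,0],
    [0.3313,0.1588,0.1688,0],
    [0.3313,0.1588,0.1688,0],
    [0.3313,0.1588,0.1688,0]
  ]
}}

```text
time: 8.52
ee_pos: [0.6554, -0.1684, 0.0992]
tcp_rot: [-180.0, -0.0, 90.2]
wrist_force: [-0.4, 0.7, -1.8]
opening: 0.0602
grasp_force: 44.0
```

Run:
```python
from h import *
import pickle
C,w=snap('wrist','w4');pickle.dump(C,open('w4.pkl','wb'))
o=get_obs();print(o['time'],o['ee_pos'],o['tcp_rot'],o['opening'])
print(proj(C,[[.6747,-.1333,.028],[.659,.097,.048]]))
```

```text
8.5667 [ 0.65490277 -0.16882148  0.09955604] [-1.79976778e+02  5.01417405e-03  9.01103203e+01] 0.060291968830998334
[[ 289.08612214  141.61950552]
 [ 271.95830653 -322.84897274]]
```

View pics/w4.png

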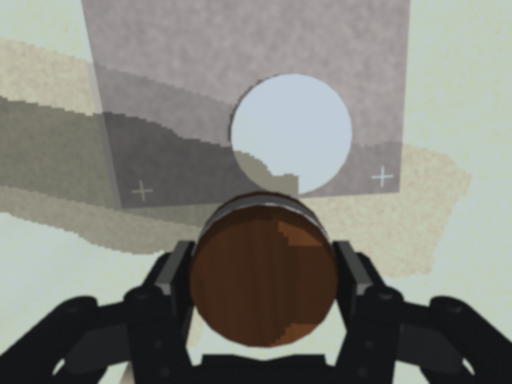

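The base is held level, its top centred at (264,276). The round riser is at (291,133), with board crosses at (142,190) and (382,176).

Run:
```python
from h import *
import pickle
C=pickle.load(open('w4.pkl','rb'));im=cv2.imread('pics/w4.png');T=cam('top')
h=cv2.cvtColor(im,cv2.COLOR_BGR2HSV)
R=np.array([[x,y] for x,y in [(291,73.5),(232,133),(351,133),(250,93),(333,93),(310,190),(343,162)]],'f4')
print('riser manual circ',cv2.minEnclosingCircle(atz(C,R,.028)[:,:2].astype('f4')))
a=atz(C,[(291,133)],.028);print(a)
print('top cam riser',atz(T,(356/3.2+195,124/3.2+90),.028),'sq',atz(T,(87/3.2+195,132/3.2+90),.048))
print('crosses',atz(C,[(142,190),(382,176)],.008))
m=cv2.inRange(h,(2,100,20),(18,255,190));c=max(cv2.findContours(cv2.morphologyEx(m,cv2.MORPH_CLOSE,np.ones((9,9))),0,2)[0],key=cv2.contourArea)
print(cv2.fitEllipse(c));o=get_obs();z=o['ee_pos'][2]+.064
print('base',cv2.minEnclosingCircle(atz(C,c[:,0],z)[:,:2].astype('f4')),o['ee_pos'])
print('tri riser',tri((C,(291,133)),(T,(356/3.2+195,124/3.2+90))))
print('cs',atz(T,[((428/3.2)+195,296/3.2+90),(32/3.2+195,314/3.2+90),(25/3.2+195,46/3.2+90),(409/3.2+195,30/3.2+90)],.008))
```

```text
riser manual circ ((0.6765173077583313, -0.1294827163219452), 0.044236231595277786)
[[ 0.67594778 -0.12692221  0.028     ]]
top cam riser [[ 0.67492923 -0.13186467  0.028     ]] sq [[0.6580957  0.09653646 0.048     ]]
crosses [[ 0.5541559  -0.17751366  0.008     ]
 [ 0.75373424 -0.16473574  0.008     ]]
((263.0995178222656, 276.13592529296875), (139.18508911132812, 147.93414306640625), 90.02387237548828)
base ((0.6557612419128418, -0.16588419675827026), 0.03105190396308899) [ 0.65490277 -0.16882148  0.09955604]
tri riser (array([ 0.67695161, -0.13039277,  0.01974966]), np.float64(0.0023599724699212813))
cs [[ 0.53027821 -0.19599144  0.008     ]
 [ 0.50779276  0.14232183  0.008     ]
 [ 0.74681415  0.15811885  0.008     ]
 [ 0.76703489 -0.18016086  0.008     ]]
```

Base relative to riser from the wrist view: +20.5, +36.5 mm. The board corners give its centre (0.638, −0.019), yaw 3.8°. That predicts the round riser at (0.6755, −0.1317), in agreement with the measurement. Now place the base.

To row units: -10.6 cm is -0.1325, -10.4 cm is -0.13.

Call:
{"method": "servo_tool", "body": {
  "moves": [
    [0.0125,0.025,-0.0125,0],
    [0.025,0.0456,-0.05,0],
    [0.0256,0.0456,-0.0875,0],
    [0.0256,0.0456,-0.1125,0],
    [0.0256,0.0456,-0.125,0],
    [0.0256,0.0456,-0.13,0],
    [0.0256,0.0456,-0.1325,0],
    [0.0256,0.0456,-0.1325,0]
  ]
}}

```text
time: 9.23
ee_pos: [0.6762, -0.1328, -0.005]
tcp_rot: [179.9, 0.0, 90.1]
wrist_force: [0.4, 0.9, -1.3]
opening: 0.0602
grasp_force: 44.0
```

Call:
{"method": "servo_tool", "body": {
  "moves": [
    [0,0,0,0],
    [0,0,0,0],
    [0,0,0,0],
    [0,0,0,0],
    [0,0,0,0],
    [0,0,0,0]
  ],
  "claw": 0
}}

```text
time: 9.73
ee_pos: [0.676, -0.1321, -0.0063]
tcp_rot: [180.0, 0.0, 90.1]
wrist_force: [0.2, 0.8, -1.1]
opening: 0.0852
grasp_force: 0.0
```

To row units: -18.2 cm is -0.2275, 13.6 cm is 0.17, -0.17 rad is -0.0271.

Call:
{"method": "servo_tool", "body": {
  "moves": [
    [0,0,0.05,0],
    [0,0,0.1,0],
    [0,-0.0125,0.15,0],
    [-0.025,-0.05,0.17,0],
    [-0.0625,-0.1,0.17,-0.008],
    [-0.1,-0.15,0.17,-0.0159],
    [-0.1313,-0.2,0.17,-0.0271],
    [-0.14,-0.2275,0.17,-0.0271],
    [-0.14,-0.2275,0.17,-0.0271],
    [-0.14,-0.2275,0.17,-0.0271]
  ]
}}

```text
time: 10.57
ee_pos: [0.5626, -0.3164, 0.1296]
tcp_rot: [180.0, 0.0, 80.2]
wrist_force: [0.7, 0.2, 0.4]
opening: 0.0853
grasp_force: 0.0
```

Run:
```python
from h import *
import pickle
C,w=snap('wrist','w5');pickle.dump(C,open('w5.pkl','wb'));T,t=snap('top','t5')
o=get_obs();print(o['time'],o['ee_pos'],o['tcp_rot'])
b=np.hstack([w,cv2.resize(t[100:160,270:340],(280,240),interpolation=cv2.INTER_CUBIC)[:,:280].repeat(1,0) if 0 else cv2.copyMakeBorder(cv2.resize(t[100:160,275:345],(280,240),interpolation=cv2.INTER_CUBIC),0,144,0,0,0)])
cv2.imwrite('pics/w5c.png',b)
```

```text
10.6667 [ 0.56399295 -0.31392235  0.12949121] [ 1.79993881e+02 -1.88111574e-02  8.03549347e+01]
```

View pics/w5c.png

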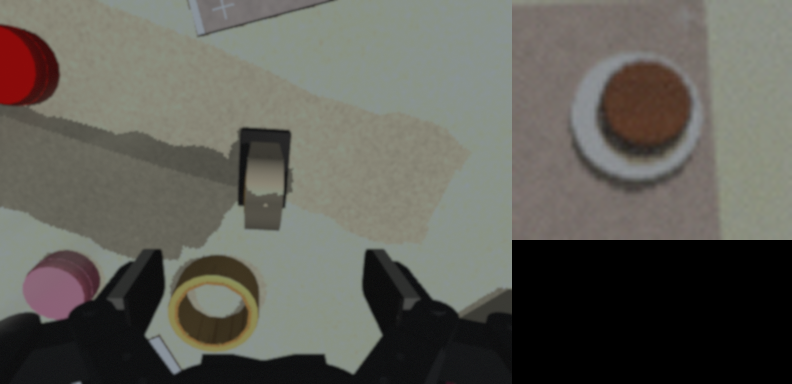

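The award stands upright below the gripper: foot corners (242,129) and (291,131), with side edges running to (238,205) and (286,205). The base sits near the centre of the round riser.

Run:
```python
from h import *
import pickle
C=pickle.load(open('w5.pkl','rb'));T=cam('top')
w=atz(C,[(242,129),(291,131),(286,205),(238,205)],.018);print(w)
for a,b in((1,2),(0,3)):
    d=w[a]-w[b];print('yaw',np.degrees(np.arctan2(-d[0],d[1])))
d=w[1]-w[0];print('yaw front',np.degrees(np.arctan2(d[1],d[0])),np.linalg.norm(d))
# tablet top arch: front/rear edges apex z=.11: crest near (262,192..)
print('tablet sides at .11',atz(C,[(245,222),(280,223),(263,195),(262,228)],.11))
print('riser',atz(T,(306,129.75),.028),'base',atz(T,(308.75,125.75),.058))
```

```text
[[ 0.55166542 -0.27454929  0.018     ]
 [ 0.59259191 -0.28334356  0.018     ]
 [ 0.57826474 -0.3489498   0.018     ]
 [ 0.5351199  -0.34149028  0.018     ]]
yaw -12.318913983067677
yaw -13.883302920123189
yaw front -12.127298910980855 0.041860676101631376
tablet sides at .11 [[ 0.55002384 -0.32217947  0.11      ]
 [ 0.57180382 -0.32664035  0.11      ]
 [ 0.56435036 -0.30636969  0.11      ]
 [ 0.55994748 -0.3280847   0.11      ]]
riser [[ 0.67209031 -0.13119408  0.028     ]] base [[ 0.67449415 -0.13528192  0.058     ]]
```

To row units: -11 cm is -0.1375, -10 cm is -0.125, -0.05 rad is -0.008.

Call:
{"method": "servo_tool", "body": {
  "moves": [
    [0,-0.0013,-0.025,-0.008],
    [0,-0.0013,-0.0625,-0.008],
    [0,-0.0013,-0.1,-0.008],
    [0,-0.0013,-0.125,-0.008],
    [0,-0.0013,-0.1375,-0.008],
    [0,-0.0013,-0.1375,-0.008]
  ]
}}

```text
time: 11.17
ee_pos: [0.5633, -0.3131, 0.0168]
tcp_rot: [-179.8, -0.1, 77.6]
wrist_force: [0.1, -0.0, -0.1]
opening: 0.0857
grasp_force: 0.0
```

Call:
{"method": "servo_tool", "body": {
  "moves": [
    [0,0,0,0],
    [0,0,0,0],
    [0,0,0,0],
    [0,0,0,0],
    [0,0,0,0],
    [0,0,0,0],
    [0,0,0,0],
    [0,0,0,0],
    [0,0,0,0],
    [0,0,0,0],
    [0,0,0,0],
    [0,0,0,0]
  ],
  "claw": 0.85,
  "force": 50
}}

```text
time: 12.17
ee_pos: [0.5642, -0.3154, 0.0205]
tcp_rot: [179.9, 0.0, 77.5]
wrist_force: [-1.7, 1.9, 5.4]
opening: 0.0234
grasp_force: 53.5
```

To row units: 41.3 cm is 0.5163, 9.6 cm is 0.12, 0.285 rad is 0.0454.

Call:
{"method": "servo_tool", "body": {
  "moves": [
    [0,0,0.0125,0],
    [0,0,0.0375,0],
    [0,0,0.075,0],
    [0,0,0.1063,0],
    [0.0063,0.025,0.1188,0.0032],
    [0.015,0.0625,0.1188,0.008],
    [0.0263,0.1125,0.1188,0.0159],
    [0.0375,0.1625,0.1188,0.0239],
    [0.0488,0.2125,0.1188,0.0318],
    [0.0613,0.2625,0.1188,0.0382],
    [0.0725,0.3125,0.1188,0.0454],
    [0.0838,0.3625,0.1188,0.0454],
    [0.095,0.4125,0.1188,0.0454],
    [0.1063,0.4563,0.1188,0.0454],
    [0.1138,0.4875,0.1188,0.0454],
    [0.1188,0.51,0.1188,0.0454],
    [0.12,0.5163,0.1188,0.0454],
    [0.12,0.5163,0.1188,0.0454],
    [0.12,0.5163,0.1188,0.0454]
  ]
}}

```text
time: 13.75
ee_pos: [0.6596, 0.0974, 0.1142]
tcp_rot: [-179.9, 0.0, 93.8]
wrist_force: [0.6, -0.1, -3.6]
opening: 0.0233
grasp_force: 52.9
```

Run:
```python
from h import *
import pickle
C,w=snap('wrist','w6');pickle.dump(C,open('w6.pkl','wb'))
o=get_obs();print(o['time'],o['ee_pos'],o['tcp_rot'],o['opening'])
```

```text
13.8 [0.65960975 0.09683347 0.11443485] [-1.79967787e+02  2.24388514e-02  9.37974087e+01] 0.023200575439245225
```

View pics/w6.png

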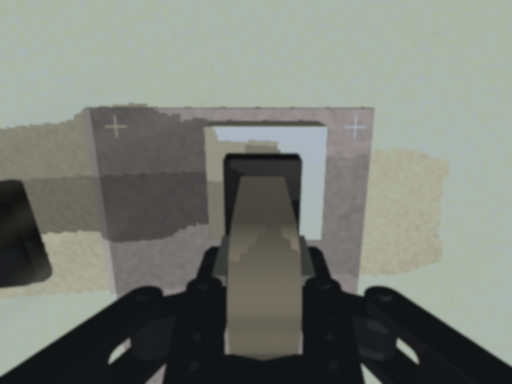

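The award is held square. Its foot's back edge runs (224,154)–(301,154). The riser's top back edge runs (206,126)–(327,126), and the left crosses are at (116,126) and (355,126).

Run:
```python
from h import *
import pickle
C=pickle.load(open('w6.pkl','rb'))
f=atz(C,[(224,154),(301,154)],.112);r=atz(C,[(206,126),(327,126)],.048);c=atz(C,[(116,126),(355,126)],.008)
a=np.radians(3.8);u=np.array([-np.sin(a),np.cos(a)])
print(f,r,c)
for w,h in((f,.035),(r,.045)): print('centre',w.mean(0)[:2]-u*h,'len',np.linalg.norm(w[1]-w[0]),'yaw',np.degrees(np.arctan2(*(w[1]-w[0])[1::-1])))
```

```text
[[0.63586401 0.13515807 0.112     ]
 [0.67772232 0.13799834 0.112     ]] [[0.61562681 0.14155055 0.048     ]
 [0.7023386  0.14742954 0.048     ]] [[0.53427581 0.13142918 0.008     ]
 [0.73336386 0.14492719 0.008     ]]
centre [0.65911275 0.10165515] len 0.041954559005939196 yaw 3.8818289155323478
centre [0.66196503 0.09958898] len 0.08691086086562022 yaw 3.8786723470645437
```

To row units: -4.5 cm is -0.0563, -0.15 cm is -0.0019.

Call:
{"method": "servo_tool", "body": {
  "moves": [
    [0.0025,-0.0019,-0.0125,0],
    [0.0025,-0.0019,-0.0275,0],
    [0.0025,-0.0019,-0.04,0],
    [0.0025,-0.0019,-0.05,0],
    [0.0025,-0.0019,-0.0538,0],
    [0.0025,-0.0019,-0.0556,0],
    [0.0025,-0.0019,-0.0563,0],
    [0.0025,-0.0019,-0.0563,0]
  ]
}}

```text
time: 14.47
ee_pos: [0.662, 0.0965, 0.0698]
tcp_rot: [180.0, -0.0, 93.8]
wrist_force: [-0.4, 1.3, -3.3]
opening: 0.0234
grasp_force: 53.1
```

To row units: -0.1 cm is -0.0013, -0.05 cm is -0.0006.

Call:
{"method": "servo_tool", "body": {
  "moves": [
    [0,0,-0.0006,0],
    [0,0,-0.0013,0],
    [0,0,-0.0013,0],
    [0,0,-0.0013,0]
  ]
}}

```text
time: 14.8
ee_pos: [0.6619, 0.0965, 0.0687]
tcp_rot: [180.0, -0.0, 93.8]
wrist_force: [-0.7, -0.5, -4.0]
opening: 0.0238
grasp_force: 53.1
```

Call:
{"method": "servo_tool", "body": {
  "moves": [
    [0,0,-0.0006,0],
    [0,0,-0.0013,0],
    [0,0,-0.0013,0],
    [0,0,-0.0013,0]
  ]
}}

```text
time: 15.13
ee_pos: [0.662, 0.0965, 0.0685]
tcp_rot: [179.9, -0.0, 93.8]
wrist_force: [-3.3, 0.4, 6.2]
opening: 0.0233
grasp_force: 54.0
```

To row units: -0.1 cm is -0.0013, -0.05 cm is -0.0006.

Call:
{"method": "servo_tool", "body": {
  "moves": [
    [0,0,-0.0006,0],
    [0,0,-0.0013,0],
    [0,0,-0.0013,0],
    [0,0,-0.0013,0]
  ]
}}

```text
time: 15.47
ee_pos: [0.662, 0.0965, 0.0685]
tcp_rot: [179.9, -0.0, 93.8]
wrist_force: [-5.4, -0.1, 10.8]
opening: 0.0234
grasp_force: 54.8
```

Call:
{"method": "servo_tool", "body": {
  "moves": [
    [0,0,0.0019,0],
    [0,0,0.0019,0],
    [0,0,0.0019,0],
    [0,0,0.0019,0],
    [0,0,0.0019,0],
    [0,0,0.0019,0],
    [0,0,0.0019,0],
    [0,0,0.0019,0],
    [0,0,0.025,0],
    [0,0,0.0625,0],
    [0,0,0.1,0],
    [0,0,0.1375,0]
  ],
  "claw": 0
}}

```text
time: 16.47
ee_pos: [0.6615, 0.0963, 0.1776]
tcp_rot: [-180.0, 0.0, 93.8]
wrist_force: [0.8, -0.3, -0.1]
opening: 0.0855
grasp_force: 0.0
```

To row units: 35 cm is 0.4375, 32 cm is 0.4, 0.052 rad is 0.0083.

Call:
{"method": "servo_tool", "body": {
  "moves": [
    [-0.025,0.05,0,0.0083],
    [-0.05,0.1,0,0.0083],
    [-0.075,0.15,-0.0125,0.0083],
    [-0.1,0.2,-0.025,0.0083],
    [-0.125,0.25,-0.0375,0.0083],
    [-0.15,0.3,-0.05,0.0083],
    [-0.175,0.35,-0.0625,0.0083],
    [-0.1938,0.4,-0.0625,0.0083],
    [-0.2,0.4375,-0.0625,0.0083],
    [-0.2,0.4375,-0.0625,0.0083],
    [-0.2,0.4375,-0.0625,0.0083],
    [-0.2,0.4375,-0.0625,0.0083]
  ]
}}

```text
time: 17.47
ee_pos: [0.5015, 0.4469, 0.1261]
tcp_rot: [-180.0, 0.0, 96.9]
wrist_force: [-0.5, -0.6, 0.2]
opening: 0.0853
grasp_force: 0.0
```

Run:
```python
from h import *
import pickle
C,w=snap('wrist','w7');pickle.dump(C,open('w7.pkl','wb'));S,s=snap('side','s7')
o=get_obs();print(o['time'],o['ee_pos'],o['tcp_rot'])
cv2.imwrite('pics/w7c.png',np.hstack([w,cv2.copyMakeBorder(cv2.resize(s[140:235,180:280],(285,270),interpolation=cv2.INTER_CUBIC),0,114,0,0,0)]))
```

```text
17.5667 [0.50240886 0.44540112 0.12658576] [1.79995962e+02 1.73963493e-02 9.67692114e+01]
```

View pics/w7c.png

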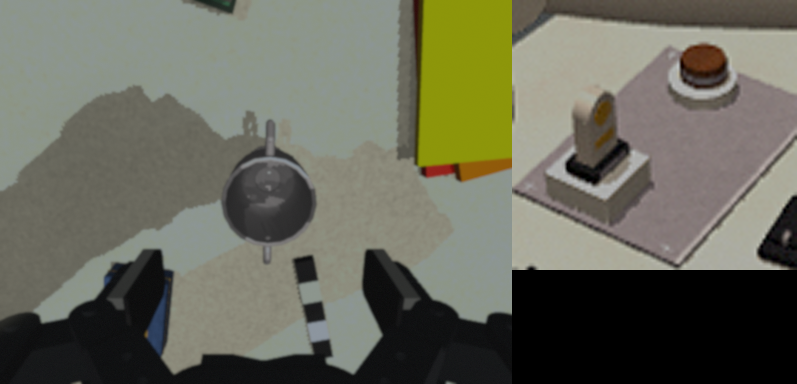

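Award and base stand well on their risers. The cup's rim circle is centred at (268,201), with handle ends at (270,121) and (267,262).

Run:
```python
from h import *
import pickle
C=pickle.load(open('w7.pkl','rb'))
r=atz(C,[(222,199),(316,199),(269,157),(268,247)],.1);print(r,cv2.minEnclosingCircle(r[:,:2].astype('f4')))
h=atz(C,[(270,121),(267,262)],.088);d=h[0]-h[1];print(h,h.mean(0),np.linalg.norm(d),'yaw',np.degrees(np.arctan2(-d[0],d[1])))
b=cv2.imread('pics/w7.png')
print('bar',atz(C,[(295,259),(312,257),(330,354),(315,356)],.01))
```

```text
[[0.47486622 0.4490175  0.1       ]
 [0.53470993 0.45631205 0.1       ]
 [0.50133795 0.47983188 0.1       ]
 [0.50840545 0.41886626 0.1       ]] ((0.5048717260360718, 0.449349045753479), 0.03078695759177208)
[[0.49955368 0.50047083 0.088     ]
 [0.51010246 0.40096328 0.088     ]] [0.50482807 0.45071706 0.088     ] 0.10006512580314686 yaw 6.05131819536969
bar [[0.54303385 0.36435844 0.01      ]
 [0.55912365 0.36850863 0.01      ]
 [0.59719725 0.25627827 0.01      ]
 [0.5816595  0.25171903 0.01      ]]
```

To row units: -11.5 cm is -0.1438, -11 cm is -0.1375, -0.01 rad is -0.0016.

Call:
{"method": "servo_tool", "body": {
  "moves": [
    [0.0019,0.0019,-0.0125,-0.0016],
    [0.0019,0.0019,-0.05,-0.0016],
    [0.0019,0.0019,-0.0875,-0.0016],
    [0.0019,0.0019,-0.1188,-0.0016],
    [0.0019,0.0019,-0.1375,-0.0016],
    [0.0019,0.0019,-0.1438,-0.0016],
    [0.0019,0.0019,-0.1438,-0.0016]
  ]
}}

```text
time: 18.15
ee_pos: [0.5032, 0.4462, 0.0097]
tcp_rot: [-179.9, 0.1, 96.1]
wrist_force: [-0.3, -0.7, 0.1]
opening: 0.0854
grasp_force: 0.0
```

Call:
{"method": "servo_tool", "body": {
  "moves": [
    [0,0,0,0],
    [0,0,0,0],
    [0,0,0,0],
    [0,0,0,0],
    [0,0,0,0],
    [0,0,0,0],
    [0,0,0,0]
  ],
  "claw": 0.6,
  "force": 35
}}

```text
time: 18.73
ee_pos: [0.5043, 0.4486, 0.0135]
tcp_rot: [179.8, -0.1, 96.2]
wrist_force: [0.6, -1.5, 6.9]
opening: 0.059
grasp_force: 37.4
```

To row units: -57 cm is -0.7125, -55.5 cm is -0.6938, -0.04 rad is -0.0064.

Call:
{"method": "servo_tool", "body": {
  "moves": [
    [0,0,0.0125,0],
    [0,0,0.0375,0],
    [0,0,0.075,0],
    [0,-0.0125,0.1125,0],
    [0,-0.0438,0.1375,-0.0016],
    [0,-0.0875,0.1375,-0.0048],
    [0,-0.1375,0.1375,-0.0064],
    [0,-0.1875,0.1375,-0.0064],
    [0,-0.2375,0.1375,-0.0064],
    [0,-0.2875,0.1375,-0.0064],
    [0,-0.3375,0.1375,-0.0064],
    [0,-0.3875,0.1375,-0.0064],
    [0,-0.4375,0.1375,-0.0064],
    [0,-0.4875,0.1375,-0.0064],
    [0,-0.5375,0.1375,-0.0064],
    [0.0125,-0.5875,0.1375,-0.0064],
    [0.0375,-0.6313,0.1375,-0.0064],
    [0.0688,-0.6688,0.1375,-0.0064],
    [0.1,-0.6938,0.1375,-0.0064],
    [0.1313,-0.7125,0.1375,-0.0064]
  ]
}}

```text
time: 20.4
ee_pos: [0.6091, -0.1247, 0.1223]
tcp_rot: [180.0, 0.0, 93.8]
wrist_force: [-0.4, -0.1, -1.8]
opening: 0.0589
grasp_force: 38.8
```

To row units: 4.6 cm is 0.0575, 4.5 cm is 0.0563.

Call:
{"method": "servo_tool", "body": {
  "moves": [
    [0.025,-0.0063,0,0],
    [0.0438,-0.0125,0,0],
    [0.0563,-0.0163,0,0],
    [0.0575,-0.0163,0,0],
    [0.0575,-0.0163,0,0],
    [0.0575,-0.0163,0,0]
  ]
}}

```text
time: 20.9
ee_pos: [0.6539, -0.1348, 0.1218]
tcp_rot: [-180.0, -0.0, 94.0]
wrist_force: [0.3, 0.1, -1.6]
opening: 0.0587
grasp_force: 38.9
```

Run:
```python
from h import *
import pickle
C,w=snap('wrist','w8');pickle.dump(C,open('w8.pkl','wb'));S,s=snap('side','s8')
o=get_obs();print(o['time'],o['ee_pos'],o['tcp_rot'],o['opening'])
cv2.imwrite('pics/w8c.png',np.hstack([w,cv2.copyMakeBorder(cv2.resize(s[110:205,200:300],(285,270),interpolation=cv2.INTER_CUBIC),0,114,0,0,0)]))
```

```text
21.0 [ 0.6538256  -0.13477197  0.12206601] [ 1.79985781e+02 -2.26995675e-04  9.39689004e+01] 0.058824493306110004
```

View pics/w8c.png

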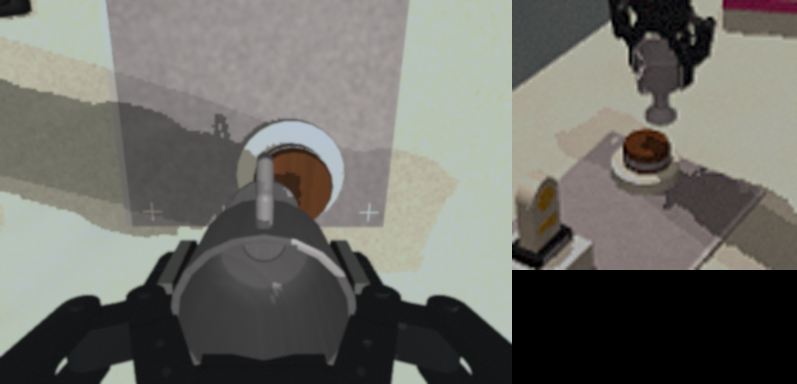

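The cup is held upright in front of the riser. The base's top shows its right edge at u=333 and its back edge at v=148. The riser spans u 237–344 with its back edge at v=119.

Run:
```python
from h import *
from scipy.optimize import least_squares
import pickle
C=pickle.load(open('w8.pkl','rb'));im=cv2.imread('pics/w8.png');h=cv2.cvtColor(im,cv2.COLOR_BGR2HSV)
m=cv2.inRange(h,(2,90,20),(18,255,190));m[:140]=0;m[225:]=0;m[:,:255]=0;m[:,345:]=0
m=cv2.morphologyEx(m,cv2.MORPH_CLOSE,np.ones((5,5)))
c=max(cv2.findContours(m,0,1)[0],key=cv2.contourArea)[:,0]
hull=cv2.convexHull(c)[:,0]
def circ(z,p,r):
    w=atz(C,p,z)[:,:2];f=least_squares(lambda q:np.hypot(*(w-q).T)-r,w.mean(0),loss='soft_l1',f_scale=.001);return f.x,np.abs(f.fun).mean(),len(p)
q=hull[(hull[:,0]>285)&(hull[:,1]<215)];print(q.tolist());print('base',circ(.058,q,.029),circ(.055,q,.030))
print('riser',circ(.028,np.array([(237,168),(291,119),(344,165),(253,135),(330,135)]),.045))
o=get_obs()['ee_pos'];print(o,'cup rim',circ(o[2]-.0135+.1,np.array([(171,295),(356,295),(263,237),(200,252),(330,258)]),.031))
```

```text
[[296, 149], [303, 150], [306, 151], [314, 155], [324, 165], [329, 175], [330, 179], [330, 192], [329, 197], [328, 200], [324, 207], [322, 210], [299, 208], [298, 207], [289, 149]]
base (array([ 0.67558882, -0.13117412]), np.float64(0.0018117673804197677), 15) (array([ 0.67521816, -0.13251066]), np.float64(0.0018879850722467047), 15)
riser (array([ 0.67654758, -0.1289839 ]), np.float64(0.0001814829471292481), 5)
[ 0.6538256  -0.13477197  0.12206601] cup rim (array([ 0.65395671, -0.13357736]), np.float64(0.00037430377743457937), 5)
```

Call:
{"method": "servo_tool", "body": {
  "moves": [
    [0.0125,0.0013,0,0],
    [0.025,0.0025,-0.0063,0],
    [0.0269,0.0025,-0.025,0],
    [0.0269,0.0025,-0.0413,0],
    [0.0269,0.0025,-0.0525,0],
    [0.0269,0.0025,-0.0588,0],
    [0.0269,0.0025,-0.0613,0],
    [0.0269,0.0025,-0.0619,0],
    [0.0269,0.0025,-0.0619,0],
    [0.0269,0.0025,-0.0619,0]
  ]
}}

```text
time: 21.83
ee_pos: [0.6762, -0.1332, 0.0729]
tcp_rot: [179.9, 0.0, 93.9]
wrist_force: [0.1, 0.1, -2.1]
opening: 0.0586
grasp_force: 39.1
```

To row units: -0.15 cm is -0.0019, -0.1 cm is -0.0013.

Call:
{"method": "servo_tool", "body": {
  "moves": [
    [0,0,-0.0006,0],
    [0,0,-0.0013,0],
    [0,0,-0.0019,0],
    [0,0,-0.0019,0],
    [0,0,-0.0019,0]
  ]
}}

```text
time: 22.25
ee_pos: [0.6762, -0.1332, 0.0715]
tcp_rot: [179.9, 0.0, 94.0]
wrist_force: [-1.3, -0.2, 6.0]
opening: 0.0587
grasp_force: 39.2
```

To row units: 12 cm is 0.15, 9 cm is 0.1125.

Call:
{"method": "servo_tool", "body": {
  "moves": [
    [0,0,0.0025,0],
    [0,0,0.0025,0],
    [0,0,0.0025,0],
    [0,0,0.0025,0],
    [0,0,0.0025,0],
    [0,0,0.0025,0],
    [0,0,0.0125,0],
    [0,0,0.0375,0],
    [0,0,0.075,0],
    [0,0,0.1125,0],
    [0,0,0.15,0]
  ],
  "claw": 0
}}

```text
time: 23.17
ee_pos: [0.6755, -0.133, 0.1924]
tcp_rot: [180.0, 0.0, 94.0]
wrist_force: [1.3, -0.8, 0.6]
opening: 0.0858
grasp_force: 0.0
```

To row units: 44 cm is 0.55, 43 cm is 0.5375, 0.262 rad is 0.0417.

Call:
{"method": "servo_tool", "body": {
  "moves": [
    [-0.0125,0.05,0,0.0159],
    [-0.025,0.1,0,0.0318],
    [-0.0375,0.15,0,0.0417],
    [-0.05,0.2,0,0.0417],
    [-0.0625,0.25,0,0.0417],
    [-0.075,0.3,0,0.0417],
    [-0.0875,0.35,0,0.0417],
    [-0.1,0.4,0,0.0417],
    [-0.1125,0.45,-0.025,0.0417],
    [-0.125,0.5,-0.0625,0.0417],
    [-0.1325,0.5375,-0.1,0.0417],
    [-0.1325,0.55,-0.1375,0.0417],
    [-0.1325,0.55,-0.1375,0.0417],
    [-0.1325,0.55,-0.1375,0.0417]
  ]
}}

```text
time: 24.33
ee_pos: [0.5682, 0.3072, 0.0784]
tcp_rot: [-179.8, 0.0, 109.1]
wrist_force: [-0.2, -0.5, 0.4]
opening: 0.0855
grasp_force: 0.0
```

Run:
```python
from h import *
import pickle
C,w=snap('wrist','w9');pickle.dump(C,open('w9.pkl','wb'));S,s=snap('side','s9')
o=get_obs();print(o['time'],o['ee_pos'],o['tcp_rot'],o['opening'])
cv2.imwrite('pics/w9c.png',np.hstack([w,cv2.copyMakeBorder(cv2.resize(s[120:235,180:300],(285,270),interpolation=cv2.INTER_CUBIC),0,114,0,0,0)]))
```

```text
24.4333 [0.5705242  0.30646351 0.08235786] [1.79911505e+02 1.80381785e-03 1.08948588e+02] 0.08580156353801825
```

View pics/w9c.png

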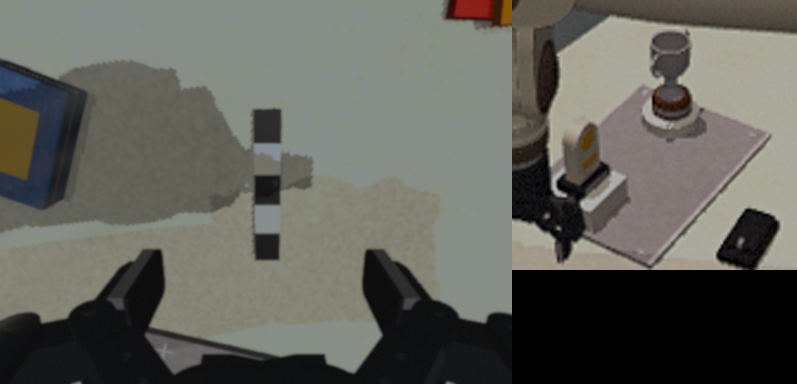

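The cup stands on its base. The bar is aligned in the view, from (267,109) to (266,259), with its middle band at (267,190).

Run:
```python
from h import *
import pickle
C=pickle.load(open('w9.pkl','rb'));e=atz(C,[(266.5,109),(266,259)],.01);print(e,e.mean(0),np.linalg.norm(e[0]-e[1]),np.degrees(np.arctan2(-(e[0]-e[1])[0],(e[0]-e[1])[1])))
print(get_obs()['ee_pos'])
```

```text
[[0.55129871 0.36346295 0.01      ]
 [0.59042479 0.25036208 0.01      ]] [0.57086175 0.30691252 0.01      ] 0.11967730675055528 19.082534021570954
[0.5705242  0.30646351 0.08235786]
```

To row units: -11.5 cm is -0.1438, -11.2 cm is -0.14.

Call:
{"method": "servo_tool", "body": {
  "moves": [
    [0,0,-0.0375,0],
    [0,0,-0.075,0],
    [0,0,-0.1125,0],
    [0,0,-0.1313,0],
    [0,0,-0.14,0],
    [0,0,-0.1438,0],
    [0,0,-0.1438,0],
    [0,0,-0.1438,0]
  ]
}}

```text
time: 25.1
ee_pos: [0.5713, 0.3071, -0.0322]
tcp_rot: [179.8, -0.0, 108.9]
wrist_force: [-0.4, 0.0, 0.1]
opening: 0.0854
grasp_force: 0.0
```

Call:
{"method": "servo_tool", "body": {
  "moves": [
    [0,0,0,0],
    [0,0,0,0],
    [0,0,0,0],
    [0,0,0,0],
    [0,0,0,0],
    [0,0,0,0],
    [0,0,0,0],
    [0,0,0,0],
    [0,0,0,0],
    [0,0,0,0],
    [0,0,0,0],
    [0,0,0,0]
  ],
  "claw": 0.88,
  "force": 30
}}

```text
time: 26.1
ee_pos: [0.57, 0.307, -0.0342]
tcp_rot: [180.0, -0.0, 109.0]
wrist_force: [-1.4, -0.1, 4.6]
opening: 0.0187
grasp_force: 29.9
```

To row units: -33 cm is -0.4125, -31 cm is -0.3875, -0.265 rad is -0.0422.

Call:
{"method": "servo_tool", "body": {
  "moves": [
    [0,0,0.025,0],
    [0,0,0.0625,0],
    [-0.0125,-0.025,0.1125,-0.008],
    [-0.025,-0.0625,0.1375,-0.0159],
    [-0.0375,-0.1125,0.1375,-0.0239],
    [-0.0375,-0.1625,0.1375,-0.0318],
    [-0.0375,-0.2125,0.1375,-0.0422],
    [-0.0375,-0.2625,0.1375,-0.0422],
    [-0.025,-0.3125,0.1375,-0.0422],
    [-0.0125,-0.3563,0.1375,-0.0422],
    [0,-0.3875,0.1125,-0.0422],
    [0.01,-0.4125,0.075,-0.0422],
    [0.01,-0.4125,0.05,-0.0422],
    [0.01,-0.4125,0.0288,-0.0422],
    [0.01,-0.4125,0.0175,-0.0422],
    [0.01,-0.4125,0.0125,-0.0422],
    [0.01,-0.4125,0.0106,-0.0422],
    [0.01,-0.4125,0.01,-0.0422],
    [0.01,-0.4125,0.01,-0.0422]
  ]
}}

```text
time: 27.68
ee_pos: [0.5784, -0.0228, -0.0257]
tcp_rot: [179.9, 0.0, 93.8]
wrist_force: [0.8, -0.1, -0.1]
opening: 0.0188
grasp_force: 29.6
```

Call:
{"method": "servo_tool", "body": {
  "moves": [
    [0,0,0,0],
    [0,0,0,0],
    [0,0,0,0],
    [0,0,0,0]
  ],
  "claw": 0.6
}}

```text
time: 28.02
ee_pos: [0.5781, -0.023, -0.0262]
tcp_rot: [180.0, 0.0, 93.8]
wrist_force: [-0.1, -0.3, 0.2]
opening: 0.0346
grasp_force: 0.0
```

To row units: 31 cm is 0.3875, -18.6 cm is -0.2325, -0.11 rad is -0.0175.

Call:
{"method": "servo_tool", "body": {
  "moves": [
    [0,0,0.0375,0],
    [-0.0125,0,0.0875,0],
    [-0.05,0.025,0.1375,-0.0048],
    [-0.0875,0.0625,0.15,-0.0095],
    [-0.1188,0.1,0.15,-0.0175],
    [-0.1438,0.15,0.15,-0.0175],
    [-0.1688,0.2,0.15,-0.0175],
    [-0.1938,0.25,0.15,-0.0175],
    [-0.2125,0.3,0.15,-0.0175],
    [-0.225,0.35,0.15,-0.0175],
    [-0.2325,0.3875,0.15,-0.0175],
    [-0.2325,0.3875,0.15,-0.0175],
    [-0.2325,0.3875,0.15,-0.0175],
    [-0.2325,0.3875,0.15,-0.0175],
    [-0.2325,0.3875,0.15,-0.0175]
  ],
  "claw": 0
}}

```text
time: 29.27
ee_pos: [0.3921, 0.286, 0.0935]
tcp_rot: [180.0, 0.0, 87.4]
wrist_force: [-0.4, -0.2, 1.0]
opening: 0.0855
grasp_force: 0.0
```

Run:
```python
from h import *
C,w=snap('wrist','w10');h=cv2.cvtColor(w,cv2.COLOR_BGR2HSV)
o=get_obs();print(o['time'],o['ee_pos'],o['tcp_rot'],o['opening'])
m=cv2.inRange(h,(95,80,20),(125,255,255))|cv2.inRange(h,(12,110,80),(32,255,255));m=cv2.morphologyEx(m,cv2.MORPH_CLOSE,np.ones((9,9)))
for c in cv2.findContours(m,0,2)[0]:
    if cv2.contourArea(c)>1500: print(cv2.boundingRect(c),cv2.minAreaRect(1000*atz(C,c[:,0],.028)[:,:2].astype('f4')))
cv2.imwrite('pics/w10c.png',np.hstack([w,cv2.cvtColor(cv2.resize(m,(256,192)),8) if 0 else cv2.copyMakeBorder(cv2.cvtColor(cv2.resize(m,(256,192)),cv2.COLOR_GRAY2BGR),0,192,0,0,0)]))
```

```text
29.3167 [0.39231152 0.28578238 0.0935679 ] [1.79993370e+02 1.06359258e-02 8.73929027e+01] 0.08523762226188335
(223, 125, 81, 114) ((392.6383056640625, 289.6997985839844), (88.66149139404297, 57.942039489746094), 87.85282135009766)
```

View pics/w10c.png

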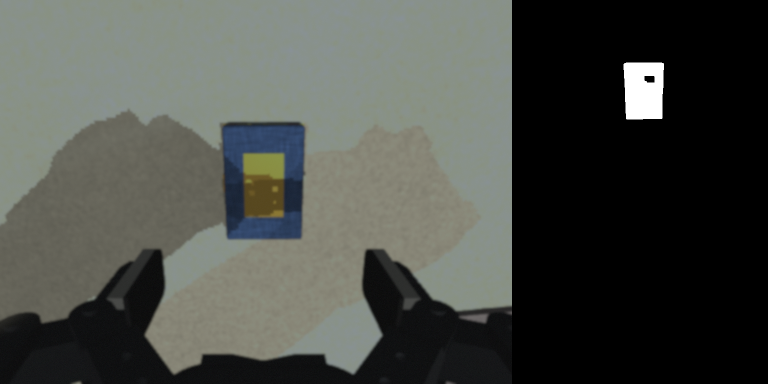

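The case is centred under the tool and aligned at (264,182).

To row units: -12.7 cm is -0.1588, -12.4 cm is -0.155.

Call:
{"method": "servo_tool", "body": {
  "moves": [
    [0,0.0025,-0.0375,0],
    [0,0.0025,-0.0813,0],
    [0,0.0025,-0.1188,0],
    [0,0.0025,-0.1438,0],
    [0,0.0025,-0.155,0],
    [0,0.0025,-0.1588,0],
    [0,0.0025,-0.1588,0]
  ]
}}

```text
time: 29.9
ee_pos: [0.3923, 0.2882, -0.0332]
tcp_rot: [-180.0, 0.0, 87.4]
wrist_force: [-0.4, 0.2, -0.8]
opening: 0.0855
grasp_force: 0.0
```

Call:
{"method": "servo_tool", "body": {
  "moves": [
    [0,0,0,0],
    [0,0,0,0],
    [0,0,0,0],
    [0,0,0,0],
    [0,0,0,0],
    [0,0,0,0],
    [0,0,0,0]
  ],
  "claw": 0.6,
  "force": 40
}}

```text
time: 30.48
ee_pos: [0.3929, 0.2895, -0.0317]
tcp_rot: [179.9, -0.1, 87.5]
wrist_force: [0.9, -1.2, 5.8]
opening: 0.0592
grasp_force: 43.6
```

To row units: -30.8 cm is -0.385, -27.5 cm is -0.3438, 0.06 rad is 0.0095.

Call:
{"method": "servo_tool", "body": {
  "moves": [
    [0,0,0.025,0],
    [0,0,0.0625,0],
    [0.0125,-0.0125,0.1125,0],
    [0.0375,-0.0438,0.1625,0.0048],
    [0.0625,-0.0813,0.2,0.0095],
    [0.0938,-0.1188,0.2375,0.0172],
    [0.1313,-0.1563,0.2625,0.0172],
    [0.1688,-0.1938,0.2625,0.0172],
    [0.2063,-0.2313,0.2625,0.0172],
    [0.2438,-0.2688,0.2625,0.0172],
    [0.275,-0.3063,0.2625,0.0172],
    [0.3063,-0.3438,0.2625,0.0172],
    [0.3313,-0.3725,0.2625,0.0172],
    [0.3438,-0.385,0.2625,0.0172],
    [0.3438,-0.385,0.2375,0.0172],
    [0.3438,-0.385,0.2,0.0172],
    [0.3438,-0.385,0.1625,0.0172],
    [0.3438,-0.385,0.1375,0.0172],
    [0.3438,-0.385,0.125,0.0172],
    [0.3438,-0.385,0.125,0.0172]
  ]
}}

```text
time: 32.15
ee_pos: [0.6657, -0.019, 0.0643]
tcp_rot: [-179.8, -0.0, 93.7]
wrist_force: [0.1, -0.1, -1.8]
opening: 0.0589
grasp_force: 44.1
```

To row units: -4 cm is -0.05, -3 cm is -0.0375.

Call:
{"method": "servo_tool", "body": {
  "moves": [
    [0,0,-0.0125,0],
    [0,0,-0.025,0],
    [0,0,-0.0375,0],
    [0,0,-0.05,0],
    [0,0,-0.05,0]
  ]
}}

```text
time: 32.57
ee_pos: [0.6658, -0.0191, 0.024]
tcp_rot: [-179.8, -0.0, 93.7]
wrist_force: [-0.4, -0.4, -1.6]
opening: 0.0587
grasp_force: 44.1
```

To row units: -4.5 cm is -0.0563, -4.4 cm is -0.055.

Call:
{"method": "servo_tool", "body": {
  "moves": [
    [0.0013,0,-0.0125,0],
    [0.0025,0,-0.025,0],
    [0.0025,0,-0.0375,0],
    [0.0025,0,-0.0475,0],
    [0.0025,0,-0.0525,0],
    [0.0025,0,-0.055,0],
    [0.0025,0,-0.0563,0],
    [0.0025,0,-0.0563,0]
  ]
}}

```text
time: 33.23
ee_pos: [0.669, -0.0191, -0.0184]
tcp_rot: [180.0, 0.0, 93.7]
wrist_force: [0.4, 1.0, -1.9]
opening: 0.0594
grasp_force: 44.2
```

To row units: -0.2 cm is -0.0025, -0.1 cm is -0.0013.

Call:
{"method": "servo_tool", "body": {
  "moves": [
    [0,0,-0.0013,0],
    [0,0,-0.0025,0],
    [0,0,-0.0025,0],
    [0,0,-0.0025,0]
  ]
}}

```text
time: 33.57
ee_pos: [0.6689, -0.0191, -0.0204]
tcp_rot: [180.0, 0.0, 93.7]
wrist_force: [-0.5, 0.1, -0.8]
opening: 0.0591
grasp_force: 44.2
```

To row units: -0.3 cm is -0.0038, -0.2 cm is -0.0025.

Call:
{"method": "servo_tool", "body": {
  "moves": [
    [0,0,-0.0013,0],
    [0,0,-0.0025,0],
    [0,0,-0.0038,0],
    [0,0,-0.0038,0],
    [0,0,-0.0038,0]
  ]
}}

```text
time: 33.98
ee_pos: [0.6689, -0.0191, -0.0236]
tcp_rot: [180.0, -0.0, 93.7]
wrist_force: [0.3, 0.2, -1.1]
opening: 0.0589
grasp_force: 44.2
```

To row units: -0.2 cm is -0.0025, -0.1 cm is -0.0013.

Call:
{"method": "servo_tool", "body": {
  "moves": [
    [0,0,-0.0013,0],
    [0,0,-0.0025,0],
    [0,0,-0.0025,0],
    [0,0,-0.0025,0]
  ]
}}

```text
time: 34.32
ee_pos: [0.6689, -0.0191, -0.0237]
tcp_rot: [179.9, 0.0, 93.7]
wrist_force: [-6.7, -0.1, 11.7]
opening: 0.0591
grasp_force: 45.7
```

Contact with the board. Release, rise straight up, retreat and check.

To row units: -24 cm is -0.3, 22 cm is 0.275.

Call:
{"method": "servo_tool", "body": {
  "moves": [
    [0,0,0.0025,0],
    [0,0,0.0025,0],
    [0,0,0.0025,0],
    [0,0,0.0025,0],
    [0,0,0.0025,0],
    [0,0,0.0025,0],
    [0,0,0.025,0],
    [0,0,0.0625,0],
    [0,0,0.1125,0],
    [0,0,0.1625,0],
    [0,0,0.2125,0],
    [0,0,0.2625,0],
    [-0.05,0,0.275,0],
    [-0.1,0,0.275,0],
    [-0.15,0,0.275,0],
    [-0.2,0,0.275,0],
    [-0.25,0,0.275,0],
    [-0.3,0,0.275,0],
    [-0.3,0,0.275,0]
  ],
  "claw": 0
}}

```text
time: 35.9
ee_pos: [0.4232, -0.019, 0.1957]
tcp_rot: [180.0, 0.0, 93.7]
wrist_force: [0.8, 0.3, 0.5]
opening: 0.0853
grasp_force: 0.0
```

To row units: -36 cm is -0.45, -32 cm is -0.4.

Call:
{"method": "servo_tool", "body": {
  "moves": [
    [0,-0.05,0,0],
    [0,-0.1,0,0],
    [0,-0.15,0,0],
    [0,-0.2,0,0],
    [-0.0375,-0.25,0,0],
    [-0.075,-0.3,0,0],
    [-0.1125,-0.35,0,0],
    [-0.15,-0.4,0,0],
    [-0.1875,-0.45,0,0],
    [-0.1875,-0.45,0,0]
  ]
}}

```text
time: 36.73
ee_pos: [0.2772, -0.3805, 0.1947]
tcp_rot: [180.0, 0.0, 93.7]
wrist_force: [1.3, -0.2, 0.4]
opening: 0.0857
grasp_force: 0.0
```

Run:
```python
from h import *
T,t=snap('top','t11');S,s=snap('side','s11');print(get_obs()['time'],get_obs()['ee_pos'])
a=cv2.resize(t[85:240,190:350],(480,465),interpolation=cv2.INTER_CUBIC);b=cv2.resize(s[115:245,180:300],(320,347),interpolation=cv2.INTER_CUBIC)
cv2.imwrite('pics/f11.png',np.hstack([a,cv2.copyMakeBorder(b,0,118,0,0,0)]))
```

```text
36.8333 [ 0.2754161  -0.382781    0.19410697]
```

View pics/f11.png

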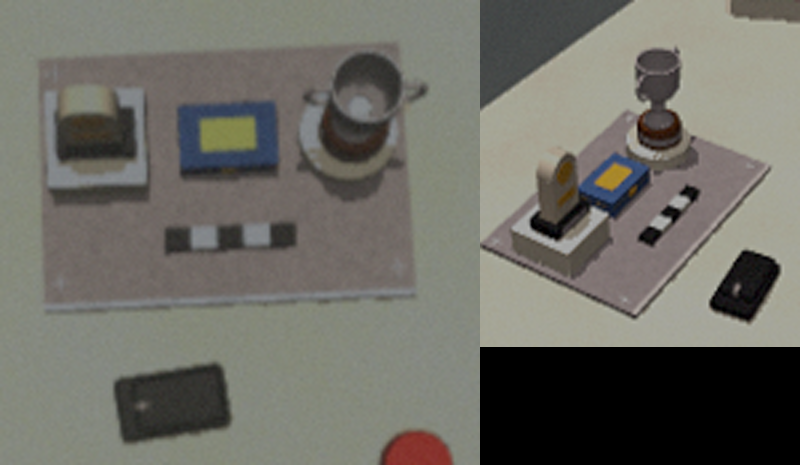

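Everything stands in place in both views: cup on base (367,85), award (92,130), case (228,136), bar (231,237). The mouse is in its original place. A last numeric check against the tolerances:

Run:
```python
from h import *
T=cam('top');f=lambda x,y:(x/3+190,y/3+85)
a=np.radians(3.8);R=np.array([[np.cos(a),-np.sin(a)],[np.sin(a),np.cos(a)]])
for n,p,z in [('cup rim',f(367,85),.158),('case top',f(228,137),.036),('bar',f(231,237),.018),('award foot top',f(96,134),.066),('square riser top',f(96.5,139),.048),('round riser',f(349,134),.028)]:
    w=atz(T,p,z)[0];print(n,w.round(4),'board',(R.T@(w[:2]-[.638,-.019])).round(4))
im=cv2.imread('pics/t11.png')
print('bar yaw rel: ends',np.diff((R.T@atz(T,[f(166,239),f(296,235)],.018)[:,:2].T).T,axis=0), 'handles',np.diff((R.T@atz(T,[f(308,96),f(426,89)],.145)[:,:2].T).T,axis=0))
```

```text
cup rim [ 0.6757 -0.1326  0.158 ] board [ 0.0301 -0.1158]
case top [ 0.6653 -0.0217  0.036 ] board [ 0.027  -0.0045]
bar [ 0.5765 -0.0263  0.018 ] board [-0.0619 -0.0032]
award foot top [0.6573 0.0954 0.066 ] board [0.0269 0.1128]
square riser top [0.6579 0.0966 0.048 ] board [0.0275 0.114 ]
round riser [ 0.6723 -0.1321  0.028 ] board [ 0.0268 -0.1151]
bar yaw rel: ends [[-0.00184639 -0.11848817]] handles [[ 0.00118309 -0.09683481]]
```

All within a few millimetres and about 1°.

```bash
python3 -c "
from workcell import *
print(job_done())"
```

```text
the job is handed in; nothing more can be done
None
```

I set up the whole lot on the board and handed the job in at about 37 s. The final top-view check put every piece within about 5 mm of its place and square to about 1°, but the hand-in returned no verdict.

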